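Park the clipped dust nozzle

TASK

Take the dust nozzle off the suction port: it is clipped on, so squeeze its release paddle in and keep it squeezed while you pull the nozzle straight up and off. Then put it away on the spigot of the wooden parking stand: press it gently home against the rubber seal, let go so that the clip snaps in under the lip, and leave it standing there latched and upright. The spigot's height is not known exactly, so feel for the seal; never tear at the clip or ram the nozzle down so hard that the seal is crushed, and leave the other things on the bench where they are.

Things in the scene. Friction and masses are not known exactly. Their poses are not given: they have to be found in the camera images.
- nozzle_grip (a point): Dust nozzle (grey, upright, 0.15 kg). This point is on its axis at grip height: 40 mm above its shoulder (underside of its collar), 41 mm below its flat top. z runs up the nozzle; +y points level to the side of the black release paddle. Squeeze it along y at this height: 45 mm wide released, 38.5 mm with the paddle right in. Fingertips may reach 22 mm below this point.
- thumb_pad (a point): Centre of the outer face of the release paddle's black thumb pad (18 x 18 mm), on the nozzle's +y side, at grip height; 27 mm from the axis when released, 20.5 mm when right in. It is pressed towards the axis.
- rest_pad (a point): Centre of the rigid grey ribbed rest (20 mm wide, 22 mm high) opposite the paddle, on the nozzle's -y side at grip height, its face 18 mm from the axis: the other finger goes here. The shell is crushed if the fingers squeeze with more than 45 N each.
- release (a joint): Release rocker, pivot 28 mm below the grip point: 0 rad released, 0.26 pressed right in; its tooth clears the lip from 0.18. A spring: 6 N at the pad starts it, 12 N holds it in, a little more under load. The other side is rigid: a squeeze off centre pushes sideways on the spigot; shift the hand until the side force is small. Latched near 0; tooth not under the lip 0.1 or more.
- nozzle: The whole nozzle; origin on its axis at the shoulder, axes as those of the grip point 40 mm above. Below the shoulder a round plug, 22 mm thick, goes down 26 mm, its last 7 mm tapered to 13 mm. The mouth on top is 36 x 22 mm (22 along y). It starts clipped on the suction port.
- port_mouth (a point): Suction port: centre of the top of its upright black spigot's outward lip, 100 mm above the bench; z up. Lip 41 mm across, 5 mm thick; tube below 33 mm across; bore 24 mm, 36 mm deep. A sprung sealing ring (35 mm across) on the lip pushes the latched nozzle up against its clip with about 4 N, its shoulder 5 mm above the lip. The spigot cracks if the nozzle is pulled or pushed on it with more than 30 N.
- stand_top (a point): Parking stand: centre of the top of the steel lock ring (47 mm across), on the axis of the black spigot that rises out of it, 45 mm above the bench; z up. The spigot has been set by hand to some height: its lip's top stands 28 to 52 mm above this point, and where is not told: find it by feel. Lip, bore and ring as on the port; the nozzle fits turned any way about its axis.
- post_seal (a joint): Sprung rubber sealing ring on the stand's spigot, 35 mm across, hole 26 mm: -0.0028 m when free (top 7.5 mm above the lip), growing as it is pressed down; 0.6 N starts it, then 1.5 N a mm. From 0 (about 5 N) the nozzle's tooth is under the lip and may be let go to latch; press to 6.5 to 9 N (sideways load adds drag). It is crushed beyond 0.004 (11 N). Latched, the shoulder is 5 mm above the lip, this reads -0.0005 to 0.
- port: Grey metal housing of the suction port (120 x 104 mm, 56 mm high, pipe stub at its back), fixed to the bench; origin on the bench below its spigot's axis; z up.
- stand: Parking stand: wooden foot, 104 x 104 x 20 mm, fixed to the bench, with its black spigot; origin on the bench below the spigot's axis; z up.
- tape_roll: Bystander: roll of masking tape lying flat, 77 mm across and 18 mm high; origin under its centre.
- turned_bowl: Bystander: small turned wooden bowl, 69 mm across and 35 mm high; origin under its centre.
- pliers: Bystander: pliers lying flat, 185 mm long; origin under their centre.
- marker: Bystander: stub of a marker pen lying flat, 62 mm long and 13 mm thick; origin under its centre.
- wax_tin: Bystander: flat round tin, 71 mm across and 24 mm high; origin under its centre.

How it is judged:
On the way:
1. the nozzle is lifted off the suction port, its release squeezed in, and is clear of the spigot (z of nozzle_grip in the frame of port_mouth above 0.085 m and value of joint release above 0.15 rad and contact force between the fingers and nozzle above 2 N), for 0.2 s.
At the end, for the whole second after the job is handed in: The nozzle is latched on the parking stand's spigot: its axis within 6 mm of the spigot's, upright within 0.10 rad, the grip point 68 to 103 mm above the lock ring, the release sprung back (below 0.06 rad) with the sealing ring held pressed (above -1.5 mm), at rest and let go (horizontal distance between nozzle_grip and stand_top below 0.006 m and z of nozzle_grip in the frame of stand_top between 0.068 and 0.103 m and angle between nozzle_grip's own z axis and vertical below 0.1 rad and value of joint release below 0.06 rad and value of joint post_seal above -0.0015 m and linear speed of nozzle below 0.02 m/s); the robot touches nothing.
It fails at once if the nozzle is pulled or pushed on the suction port with more than 30 N (contact force between nozzle and port above 30 N).
It fails at once if the parking stand's sealing ring is crushed (pressed with more than 11 N) (value of joint post_seal above 0.004 m).
It fails at once if the nozzle is squeezed with more than 45 N by each finger (contact force between the fingers and nozzle above 90 N).
It fails at once if a bystander is shifted by more than 20 mm (distance of any of tape_roll, turned_bowl, pliers, marker, wax_tin from where it was at the start of the episode above 0.02 m).
It also fails if it takes over 56 s, if anything falls off the work surface, if the arm or the gripper's body presses on something with over 40 N, if the wrist force passes 120 N, or if a joint passes its speed limit or range.

ROBOT

A 7-joint arm with a two-finger parallel gripper is mounted at the origin on a cart in front of the work surface, level with it; the furniture and walls round the work are solid. World frame = base frame: x ahead of the robot, y to its left, z up, the work surface at z = 0. Lengths are in m, angles in rad, forces in N, time in s.
With the tool pointing down it reaches from about 0.4 to 0.85 m from the base axis. Payload 4.5 kg.
Tool frame: the origin (TCP) lies on the centre line of the jaws, within the pads' length; the fingertips stand r.tips_ahead ahead of it and the grasp point (between the pads) is the TCP (r.tips_ahead is the distance from the TCP to the fingertips, in m); z points along the fingers, y is the direction in which the jaws open and shut (so a half turn about z gives the same grasp; the last joint's range is limited). The gripper opens to 88 mm and grips with 3 to 60 N. Pads are 18 mm wide; open, the fingers measure 123 mm over their backs; the gripper's body (75 mm by 187 mm) begins 45 mm behind the grasp point.
Start: joints at [-1.298, 0.689, -0.195, 1.565, 0.157, 0.902, -0.215], TCP at [0.148, 0.607, 0.258] pointing down, gripper open.
Joint ranges: [-3.01, 3.01], [-0.46, 2.08], [-1.47, 1.51], [0.13, 2.56], [-1, 4.14], [0.04, 2.09], [-2.66, 2.66]. Speed limits (rad/s): [2.57, 2.57, 3.14, 3.14, 3.14, 3.14, 3.14].

INTERFACE

Orientations are given as a unit quaternion [x, y, z, w].
In Python, from plant import r gives the robot as it stands.
- The arm moves only by the shell command python3 -m inch 'ROWS' [FORCE]. ROWS is JSON, a list of rows, each a list of 5 numbers: the shift along the world's x, y, z in units of 25 mm (1.0 is 25 mm), then the turn about the world's z in units of 6 degrees (1.0 is 6 degrees), then the finger opening in mm, from 0 to 88.1. A call has 1 to 5 rows; each row shifts and turns the commanded pose from where the row before left it; what a row does not reach is not made up. A row lasts 1/10 s, in which the tool goes at most 50 mm and 8.59 degrees, less where a joint would pass 70% of its speed; a pose out of reach is approached as far as the arm can. A call is refused whole if a number of a shift passes 1 or a number of a turn 1, either way. A call with a gripper value outside its range is refused whole. The fingers move at their own pace and stop on an object; FORCE is the grip in N (left out, the last holds). Time passes only in rows, so rows that do not move let the fingers close. It gives the time, the measured TCP pose, the force and the opening at its end, in the units of the state.
- r.get_state(): the state, without advancing time (a new reading comes with each control period).
- r.snapshot(name): name is "scene" or "top" or "wrist"; returns a dict with "pixels" (480x640x3 uint8, red, green, blue), "range_z" (480x640 float32, m along the optical axis (not along the pixel's ray), 0 where there is no reading), "K" (3x3 intrinsics, pixels), "position" and "attitude" of the camera in the world. Camera axes: x right, y up, looking along -z (the intrinsics and any distortion apply to the point x, -y, -z); pixel columns grow to the right and rows downward; lengths in m; the calibration is good to about 2 mm. A picture is of the moment at which its call begins.
- r.finish_job(): hands the job in, once; it reports no verdict.
The state is a dict: "clock": time; "q": joint angles; "qd": joint speeds; "joint_torque": joint torques, N m; "tool_pos": TCP position; "eef_rot": TCP orientation; "contact_force": force on the tool from outside, world axes, zero at the start; "moment": the same for the moment, N m; "opening": opening from 0.0 (shut) to 1.0 (fully open).
Only numpy, scipy, OpenCV 4.12 (cv2) and the standard library are available. Lean on these libraries where they do the work, as an engineer would, in place of code of your own. Each camera call takes 0.05 s, during which the arm holds its last target. There are 200 camera calls.

## Working session

There is one attempt and no reset: what is moved stays moved. The work goes in short steps, Python scripts to look and compute and a shell command to move; the robot and the scene stay as the last step left them, time stands still between calls to the robot, and variables do not carry over. Pictures are saved under pics/ and viewed, about 8 in all and at most 12, crops included, and the job is handed in when it is done.

```bash
ls; mkdir -p pics
cat > h.py <<'E'
import numpy as np,cv2
from plant import r
from scipy.spatial.transform import Rotation as R
def pts(s):
    h,w=s["range_z"].shape;u,v=np.meshgrid(np.arange(w),np.arange(h));K=s["K"];z=s["range_z"]
    c=np.stack([(u-K[0,2])/K[0,0]*z,-(v-K[1,2])/K[1,1]*z,-z],-1)
    a=np.array(s["attitude"]);M=a if a.shape==(3,3) else R.from_quat(a).as_matrix()
    p=c@M.T+np.array(s["position"]);p[z==0]=np.nan
    return p
E
python3 - <<'E'
from h import *
st=r.get_state();print(st,r.tips_ahead)
for n in("scene","top"):
    s=r.snapshot(n);cv2.imwrite(f"pics/{n}0.png",s["pixels"][...,::-1]);np.savez(f"{n}0.npz",**s)
    print(n,s["position"],s["attitude"],s["K"],[k for k in s])
E
```

```text
pics
{'clock': 0.0, 'q': array([-1.2981799 ,  0.68998712, -0.19450764,  1.56632438,  0.15729278,
        0.9024735 , -0.21512249]), 'qd': array([ 1.79785104e-03,  3.31091370e-05,  5.84481333e-04, -2.41405367e-03,
        1.50448059e-03,  2.05929888e-03,  1.71771858e-03]), 'joint_torque': array([-7.86885321e-04, -5.27564728e+01, -1.26742154e+00, -1.53435159e+01,
       -5.27037028e-02,  6.24405118e-03,  1.65513147e-04]), 'tool_pos': array([0.14775336, 0.60668454, 0.2569131 ]), 'eef_rot': array([ 1.19099726e-01,  9.92881888e-01, -8.99983136e-04, -4.51782971e-05]), 'contact_force': array([0.23216425, 0.38166205, 0.42458874]), 'moment': array([-0.02125904,  0.00445901, -0.02756872]), 'opening': 1.000060305964519} 0.019
scene [-0.0209723  -0.54074119  1.04720471] [ 0.29629917 -0.13338895 -0.40328507  0.85543869] [[613.54293527   0.         320.67291308]
 [  0.         613.54293527 238.68258578]
 [  0.           0.           1.        ]] ['pixels', 'range_z', 'K', 'position', 'attitude']
top [ 0.40432086 -0.06036063  1.17189612] [ 0.03583176 -0.04709721 -0.70548356  0.70625129] [[548.95968302   0.         320.2572482 ]
 [  0.         548.95968302 242.26906707]
 [  0.           0.           1.        ]] ['pixels', 'range_z', 'K', 'position', 'attitude']
```

View pics/scene0.png

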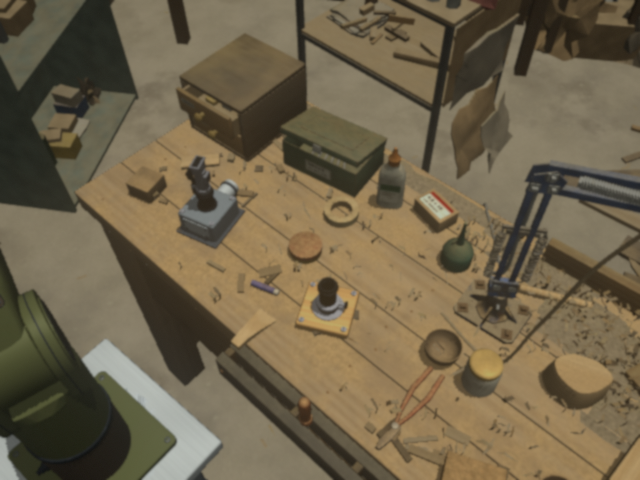

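View pics/top0.png

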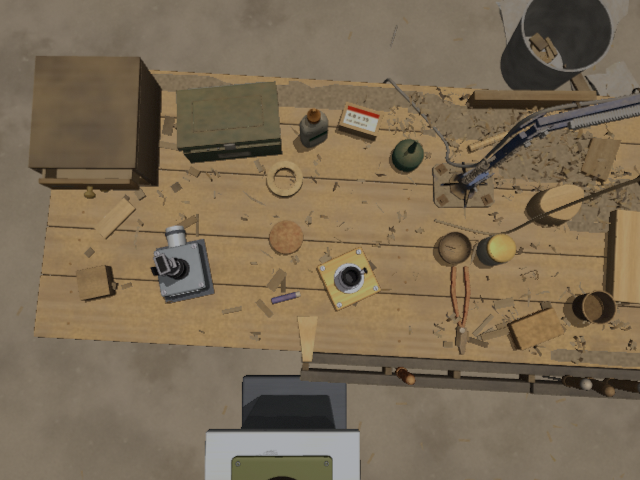

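The scene view shows the port and nozzle at about (205,200) and the stand at (328,300). In the top view the nozzle is at about (172,265) with the paddle apparently to the left, and the stand is at (350,278). Next I measure both from depth.

Run:
```python
from h import *
for n,(pu,pv),(su,sv) in(("top",(178,268),(350,278)),("scene",(205,200),(328,300))):
    s=dict(np.load(f"{n}0.npz"));p=pts(s);img=s["pixels"]
    print(n,"bench z",np.nanmedian(p[300:320,300:320,2]) if n=="top" else "")
    def sub(u,v,d): 
        q=p[v-d:v+d,u-d:u+d].reshape(-1,3);return q[~np.isnan(q[:,0])]
    q=sub(pu,pv,50)
    for lo,hi in((.05,.06),(.12,.135),(.135,.155),(.155,.175),(.175,.183),(.183,.20)):
        m=q[(q[:,2]>lo)&(q[:,2]<hi)]
        if len(m)>3: print("port",lo,hi,len(m),m.mean(0).round(4),m.min(0).round(4),m.max(0).round(4), cv2.minAreaRect((m[:,:2]*1000).astype(np.float32)))
    q=sub(su,sv,45)
    for lo,hi in((.017,.024),(.035,.05),(.05,.07),(.07,.11)):
        m=q[(q[:,2]>lo)&(q[:,2]<hi)]
        if len(m)>3: print("stand",lo,hi,len(m),m.mean(0).round(4),m.min(0).round(4),m.max(0).round(4),cv2.minAreaRect((m[:,:2]*1000).astype(np.float32)))
s=np.load("top0.npz")["pixels"]
a=cv2.resize(s[225:315,130:220],(400,400),interpolation=2);b=cv2.resize(s[235:325,305:395],(400,400),interpolation=2)
cv2.imwrite("pics/crop.png",np.hstack([a,b])[...,::-1])
```

```text
top bench z -2.3943308573137756e-05
port 0.05 0.06 1502 [0.4802 0.201  0.055 ] [0.4263 0.1546 0.0501] [0.5696 0.2606 0.06  ] ((501.4918518066406, 212.42286682128906), (138.35745239257812, 92.52989959716797), 11.659038543701172)
port 0.12 0.135 15 [0.4705 0.2041 0.1273] [0.4647 0.196  0.12  ] [0.4757 0.2242 0.1346] ((468.5658874511719, 209.45697021484375), (3.5191726684570312, 30.207656860351562), 21.18745231628418)
port 0.135 0.155 113 [0.4773 0.2126 0.1474] [0.4629 0.1884 0.1351] [0.4952 0.238  0.155 ] ((476.9353332519531, 212.89175415039062), (21.367202758789062, 48.095245361328125), 22.499969482421875)
port 0.155 0.175 64 [0.4816 0.1981 0.1632] [0.4636 0.191  0.1551] [0.4968 0.2065 0.1744] ((479.9898376464844, 198.53857421875), (14.987576484680176, 33.284976959228516), 88.47946166992188)
port 0.175 0.183 25 [0.4799 0.2053 0.1812] [0.4613 0.1943 0.1757] [0.5009 0.2166 0.183 ] ((481.1287536621094, 208.43423461914062), (36.240779876708984, 20.432811737060547), 21.362022399902344)
port 0.183 0.2 225 [0.4807 0.2083 0.1859] [0.4611 0.1932 0.1831] [0.4989 0.2245 0.1903] ((480.43548583984
[... 2167 characters left out ...]
9.7807312011719, -124.54421997070312), (196.78826904296875, 154.96868896484375), 43.43653869628906)
stand 0.035 0.05 237 [ 0.4625 -0.1491  0.0443] [ 0.442  -0.1753  0.0355] [ 0.4881 -0.1146  0.0499] ((468.4137878417969, -146.92247009277344), (38.61016082763672, 59.575801849365234), 39.58358383178711)
stand 0.05 0.07 123 [ 0.4603 -0.1426  0.0604] [ 0.4491 -0.1728  0.0501] [ 0.4803 -0.1212  0.0698] ((471.946044921875, -144.36688232421875), (31.967159271240234, 49.97345733642578), 48.90700912475586)
stand 0.07 0.11 361 [ 0.4652 -0.1393  0.0895] [ 0.4463 -0.1585  0.0703] [ 0.485  -0.1168  0.1017] ((465.73565673828125, -139.12579345703125), (37.05615234375, 39.396026611328125), 37.30924606323242)
```

View pics/crop.png

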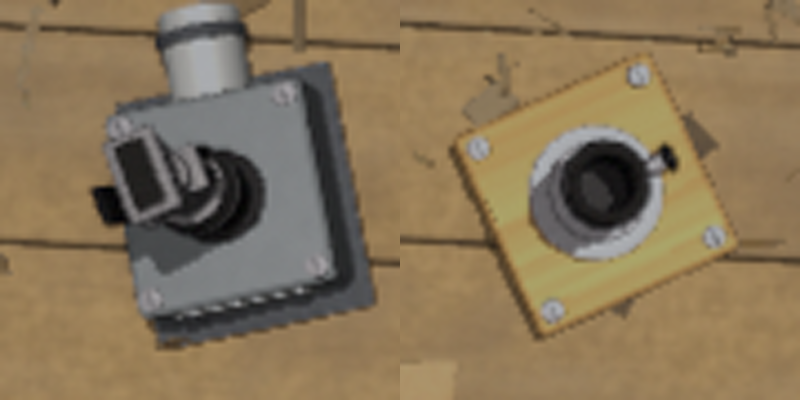

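The nozzle axis is at about (0.4807, 0.2084), its top at 0.186 (105+81 mm, as expected), and its yaw is about 23° with the paddle at +y. The stand axis is at about (0.465, -0.1385). In the crop, the paddle is on the left of the mouth at (105,205). I move above the port and look with the wrist camera.

```bash
for i in 1 2 3 4; do :; done
python3 -m inch '[[0.66,-0.79,0.1,0.3,88],[0.66,-0.79,0.1,0.3,88],[0.66,-0.79,0.1,0.3,88],[0.66,-0.79,0.1,0.3,88],[0.66,-0.79,0,0.3,88]]' 
python3 -m inch '[[0.66,-0.79,0,0.3,88],[0.66,-0.79,0,0.3,88],[0.66,-0.79,0,0.3,88],[0.66,-0.79,0,0.3,88],[0.66,-0.79,0,0.3,88]]' 
python3 -m inch '[[0.66,-0.79,0,0.3,88],[0.66,-0.79,0,0.3,88],[0.66,-0.79,0,0.3,88],[0.66,-0.79,0,0.3,88],[0.66,-0.79,0,0.3,88]]' 
python3 -m inch '[[0.66,-0.79,0,0.3,88],[0.66,-0.79,0,0.3,88],[0.66,-0.79,0,0.3,88],[0.66,-0.79,0,0.3,88],[0.66,-0.79,0,0.3,88]]'
python3 - <<'E'
from h import *
s=r.snapshot("wrist");cv2.imwrite("pics/w1.png",s["pixels"][...,::-1]);np.savez("w1.npz",**s)
st=r.get_state();print(st["clock"],st["tool_pos"],st["contact_force"],R.from_quat(st["eef_rot"]).as_matrix()[:,1],s["position"])
p=pts(s).reshape(-1,3)
for lo,hi in((.05,.06),(.135,.155),(.176,.196)):
    m=p[(p[:,2]>lo)&(p[:,2]<hi)&(np.hypot(p[:,0]-.48,p[:,1]-.21)<.04)]
    if len(m)>9: print(lo,len(m),np.median(m,0),cv2.minAreaRect((m[:,:2]*1000).astype(np.float32)))
E
```

```text
clock: 0.6
tool_pos: [0.2309, 0.5076, 0.2677]
eef_rot: [0.04, 0.999, -0.0, 0.0]
contact_force: [0.0, 0.6, 0.5]
opening: 0.995
clock: 1.1
tool_pos: [0.3133, 0.4086, 0.2675]
eef_rot: [-0.038, 0.999, -0.0, -0.0]
contact_force: [0.8, 0.2, 0.2]
opening: 0.999
clock: 1.6
tool_pos: [0.3958, 0.3099, 0.2675]
eef_rot: [-0.117, 0.993, -0.0, -0.0]
contact_force: [0.7, 0.4, 0.5]
opening: 0.998
clock: 2.1
tool_pos: [0.4782, 0.2112, 0.2675]
eef_rot: [-0.194, 0.981, -0.0, -0.0]
contact_force: [1.2, 0.4, 0.3]
opening: 1.003
2.15 [0.48151444 0.20640812 0.26706835] [ 2.83005564 -3.08704082 -0.17112309] [-0.37559156  0.92677588 -0.00417742] [0.41625756 0.18649268 0.39494113]
0.05 2328 [0.46314541 0.19411415 0.05631574] ((476.2499694824219, 208.92213439941406), (71.74795532226562, 79.76978302001953), 16.591999053955078)
0.135 455 [0.47116323 0.23159701 0.14895646] ((476.3398132324219, 215.20668029785156), (20.814144134521484, 47.66960525512695), 21.54952049255371)
0.176 1817 [0.4791982  0.21073608 0.18668345] ((480.4115905761719, 210.91845703125), (35.8192253112793, 21.653675079345703), 22.915773391723633)
```

View pics/w1.png

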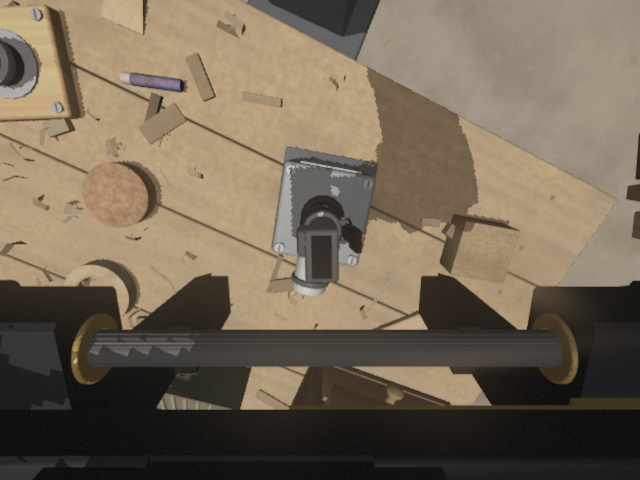

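The wrist view shows the nozzle mouth at (322,258) between the jaws, with the paddle on the right at (350,237). The arm was still settling, so I measure again with it still.

```bash
python3 -m inch '[[0,0,0,0.15,88],[0,0,0,0,88],[0,0,0,0,88]]'
cat > wm.py <<'E'
from h import *
s=r.snapshot("wrist")
st=r.get_state();print(st["clock"],st["tool_pos"],st["contact_force"],R.from_quat(st["eef_rot"]).as_matrix()[:,1])
p=pts(s).reshape(-1,3)
for lo,hi in((.135,.155),(.176,.196)):
    m=p[(p[:,2]>lo)&(p[:,2]<hi)&(np.hypot(p[:,0]-.48,p[:,1]-.21)<.04)]
    if len(m)>9: print(lo,len(m),np.median(m,0),cv2.minAreaRect((m[:,:2]*1000).astype(np.float32)))
E
python3 wm.py
```

```text
clock: 2.45
tool_pos: [0.4769, 0.2136, 0.2678]
eef_rot: [-0.202, 0.979, 0.0, -0.0]
contact_force: [-1.0, 0.4, -0.7]
opening: 1.002
2.5 [0.4769563  0.21353729 0.26779496] [ 0.04509543 -0.90413777  0.32838066] [-3.96202284e-01  9.18162935e-01  7.58785987e-04]
0.135 468 [0.47088632 0.23150965 0.14832398] ((476.6383972167969, 215.38116455078125), (21.926197052001953, 48.27205276489258), 24.1855525970459)
0.176 1814 [0.47901809 0.2107562  0.18670362] ((480.3043212890625, 211.08505249023438), (35.79841995239258, 21.842578887939453), 23.758642196655273)
```

```bash
python3 -m inch '[[0.08,0.02,-0.7,0,88],[0,0,-0.9,0,88],[0,0,-0.9,0,88],[0,0,-0.9,0,80],[0,0,-0.7,0,70]]' 25
python3 -m inch '[[0,0,-0.5,0,64],[0,0,-0.25,0,60],[0,0,0,0,56],[0,0,0,0,54],[0,0,0,0,54]]'
python3 -m inch '[[0,0,0,0,52],[0,0,0,0,51],[0,0,0,0,50],[0,0,0,0,49],[0,0,0,0,49]]'
```

```text
clock: 3.0
tool_pos: [0.479, 0.2136, 0.1642]
eef_rot: [-0.202, 0.979, 0.0, -0.0]
contact_force: [0.6, 0.3, -0.5]
opening: 0.842
clock: 3.5
tool_pos: [0.4803, 0.2131, 0.1473]
eef_rot: [-0.201, 0.98, 0.0, 0.001]
contact_force: [-0.2, -0.2, 0.1]
opening: 0.615
clock: 4.0
tool_pos: [0.4798, 0.2136, 0.1467]
eef_rot: [-0.202, 0.979, 0.001, 0.0]
contact_force: [-0.9, 2.5, 1.5]
opening: 0.557
```

```bash
python3 -m inch '[[-0.03,0.07,0,0,49],[0,0,0,0,48],[0,0,0,0,47],[0,0,0,0,46],[0,0,0,0,45.5]]'
python3 -m inch '[[0,0,0,0,45.5],[0,0,0,0,44.5],[0,0,0,0,44.5]]'
```

```text
clock: 4.5
tool_pos: [0.479, 0.2144, 0.1465]
eef_rot: [-0.201, 0.98, -0.0, -0.0]
contact_force: [-1.3, 1.6, 2.0]
opening: 0.518
clock: 4.8
tool_pos: [0.4792, 0.214, 0.1465]
eef_rot: [-0.201, 0.98, -0.0, -0.0]
contact_force: [-0.1, -1.0, 2.0]
opening: 0.503
```

```bash
python3 -m inch '[[0.01,-0.02,0,0,43.5],[0.01,-0.02,0,0,42.5],[0,0,0,0,42.5],[0,0,0,0,42.5]]'
python3 -m inch '[[0.01,-0.02,0,0,41.5],[0.01,-0.02,0,0,40.5],[0,0,0,0,40.5],[0,0,0,0,40.5]]'
```

```text
clock: 5.2
tool_pos: [0.4796, 0.2133, 0.1465]
eef_rot: [-0.201, 0.98, -0.0, -0.0]
contact_force: [-0.6, -0.2, 2.5]
opening: 0.482
clock: 5.6
tool_pos: [0.48, 0.2127, 0.1465]
eef_rot: [-0.201, 0.98, 0.0, -0.0]
contact_force: [-0.9, -1.0, 3.4]
opening: 0.461
```

```bash
python3 -m inch '[[0.01,-0.02,0,0,39.5],[0.01,-0.02,0,0,38.5],[0,0,0,0,38],[0,0,0,0,37],[0,0,0,0,36]]' 25
python3 -m inch '[[0,0,0,0,36],[0,0,0,0,36],[0,0,0,0,36]]'
```

```text
clock: 6.1
tool_pos: [0.4804, 0.2118, 0.1465]
eef_rot: [-0.201, 0.98, 0.0, -0.0]
contact_force: [-2.3, 0.4, 3.7]
opening: 0.432
clock: 6.4
tool_pos: [0.4804, 0.2118, 0.1465]
eef_rot: [-0.201, 0.98, 0.0, -0.0]
contact_force: [-2.0, 1.6, 3.2]
opening: 0.431
```

```bash
python3 -m inch '[[0,0,0.04,0,36],[0,0,0.06,0,36],[0,0,0.1,0,36],[0,0,0,0,36]]'
```

```text
clock: 6.8
tool_pos: [0.4807, 0.2113, 0.1515]
eef_rot: [-0.201, 0.98, -0.0, 0.0]
contact_force: [-0.6, -0.2, -1.0]
opening: 0.433
```

```bash
python3 -m inch '[[0,0,0.2,0,36],[0,0,0.3,0,36],[0,0,0.4,0,36],[0,0,0.5,0,36],[0,0,0.6,0,36]]'
python3 -m inch '[[0,0,0.6,0,36],[0,0,0.7,0,36],[0,0,0.8,0,36],[0,0,0.4,0,36],[0,0,0,0,36]]'
python3 -m inch '[[0,0,0,0,36],[0,0,0,0,36]]'
cat > wn.py <<'E'
from h import *
for n in("wrist","top","scene"):
    s=r.snapshot(n);st=r.get_state();t=st["tool_pos"];p=pts(s).reshape(-1,3)
    m=p[(abs(p[:,2]-t[2]-.041)<.012)&(np.hypot(p[:,0]-t[0],p[:,1]-t[1])<.026)]
    if n=="wrist":print(st["clock"],t.round(4),st["contact_force"].round(1),st["moment"].round(2),st["opening"]*88.1)
    if len(m)>9: print(n,len(m),np.median(m,0).round(4),[np.round(a,1) for a in cv2.minAreaRect((m[:,:2]*1000).astype(np.float32))])
    m=p[(p[:,2]>.080)&(p[:,2]<.112)&(np.hypot(p[:,0]-.465,p[:,1]+.138)<.03)]
    if len(m)>30:
        c,rad=cv2.minEnclosingCircle((m[:,:2]*1000).astype(np.float32)); print(" spigot",n,len(m),m.mean(0).round(4),np.round(c,1),round(rad,1),np.percentile(m[:,2],[50,90,97]).round(4),[np.round(a,1) for a in cv2.minAreaRect((m[:,:2]*1000).astype(np.float32))])
    cv2.imwrite(f"pics/n_{n}.png",s["pixels"][...,::-1])
E
python3 wn.py
```

```text
clock: 7.3
tool_pos: [0.4806, 0.2113, 0.2027]
eef_rot: [-0.201, 0.98, -0.0, 0.0]
contact_force: [0.2, -0.7, -2.0]
opening: 0.427
clock: 7.8
tool_pos: [0.4813, 0.2119, 0.2658]
eef_rot: [-0.201, 0.98, 0.0, 0.002]
contact_force: [-0.3, 0.4, -2.2]
opening: 0.431
clock: 8.0
tool_pos: [0.4801, 0.2111, 0.2632]
eef_rot: [-0.201, 0.98, -0.0, -0.001]
contact_force: [0.5, -0.0, -2.1]
opening: 0.43
8.05 [0.4801 0.2111 0.2631] [ 0.1 -0.7 -0.6] [ 0.08  0.05 -0.03] 37.995575340558844
wrist 4357 [0.481  0.2093 0.3028] [array([480. , 203.5]), array([29.9, 37.8]), np.float64(22.7)]
 spigot top 221 [ 0.4644 -0.1382  0.0934] [ 464.8 -138.1] 20.3 [0.093  0.0988 0.1007] [array([ 464.9, -138.2]), array([39. , 39.3]), np.float64(45.1)]
scene 130 [0.4715 0.2094 0.302 ] [array([475.4, 217.5]), array([35.1, 35.8]), np.float64(33.6)]
 spigot scene 284 [ 0.4654 -0.1392  0.093 ] [ 466.  -138.1] 20.5 [0.0928 0.0991 0.1006] [array([ 465.6, -138. ]), array([37.1, 39.7]), np.float64(21.1)]
```

```bash
python3 -m inch '[[0,-0.4,0,0,36],[-0.05,-0.7,0,0,36],[-0.05,-0.8,0,0,36],[-0.05,-0.8,0,0,36],[-0.05,-0.8,0,0,36]]'
python3 -m inch '[[-0.05,-0.8,0,0,36],[-0.05,-0.8,0,0,36],[-0.05,-0.8,0,0,36],[-0.05,-0.8,0,0,36],[-0.05,-0.8,0,0,36]]'
python3 -m inch '[[-0.05,-0.8,0,0,36],[-0.05,-0.8,0,0,36],[-0.05,-0.8,0,0,36],[0,-0.6,0,0,36],[0,-0.3,0,0,36]]'
python3 -m inch '[[0,0,0,0,36],[0,0,0,0,36],[0,0,0,0,36],[0,0,0,0,36]]'
python3 wn.py
```

```text
clock: 8.65
tool_pos: [0.4753, 0.1223, 0.2637]
eef_rot: [-0.201, 0.98, -0.0, -0.0]
contact_force: [0.2, 0.2, -1.4]
opening: 0.435
clock: 9.15
tool_pos: [0.4689, 0.0224, 0.2638]
eef_rot: [-0.201, 0.98, -0.0, -0.0]
contact_force: [-0.1, 1.0, -0.3]
opening: 0.427
clock: 9.65
tool_pos: [0.4649, -0.0608, 0.2637]
eef_rot: [-0.2, 0.98, -0.0, -0.001]
contact_force: [0.0, -0.2, -1.7]
opening: 0.429
clock: 10.05
tool_pos: [0.4656, -0.0576, 0.264]
eef_rot: [-0.202, 0.979, 0.0, 0.0]
contact_force: [-0.3, -0.7, -1.3]
opening: 0.433
10.1 [ 0.4656 -0.0577  0.264 ] [ 0.6  0.3 -1.4] [ 0.09  0.05 -0.  ] 37.850081242316826
wrist 4421 [ 0.4667 -0.0596  0.3036] [array([465.3, -65.5]), array([29.8, 37.9]), np.float64(23.3)]
 spigot wrist 1212 [ 0.4636 -0.1355  0.094 ] [ 464.8 -136. ] 20.5 [0.095  0.0989 0.0994] [array([ 464.5, -135.9]), array([40. , 39.9]), np.float64(63.1)]
scene 152 [ 0.4581 -0.0615  0.3027] [array([460.4, -53. ]), array([30.4, 37.8]), np.float64(23.9)]
 spigot scene 288 [ 0.4655 -0.1389  0.093 ] [ 466.4 -138.2] 20.4 [0.0928 0.0991 0.1009] [array([ 465.5, -139.4]), array([36.2, 39.7]), np.float64(65.1)]
```

View pics/n_wrist.png

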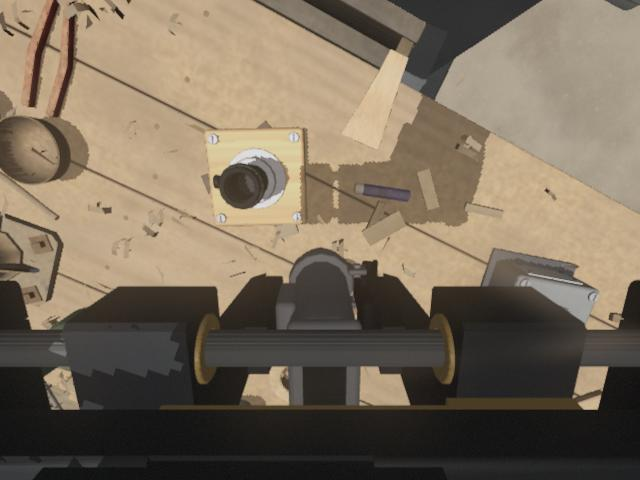

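The wrist view shows the stand spigot at (243,185) and the nozzle held upright. The spigot lip top is at about 0.093, so I expect seal contact at TCP z of about 0.142. I align and descend partway.

```bash
python3 -m inch '[[-0.03,-0.6,0,0,36],[0,-0.8,0,0,36],[0,-0.8,0,0,36],[0,-0.6,0,0,36],[0,-0.31,0,0,36]]'
python3 -m inch '[[0,0,-0.4,0,36],[0,0,-0.8,0,36],[0,0,-0.8,0,36],[0,0,-0.8,0,36],[0,0,-0.4,0,36]]'
python3 -m inch '[[0,0,-0.2,0,36],[0,0,-0.1,0,36],[0,0,0,0,36],[0,0,0,0,36]]'
python3 -c "
from plant import r
s=r.get_state();print(s['tool_pos'],s['contact_force'],s['moment'])"
```

```text
clock: 10.7
tool_pos: [0.4647, -0.1376, 0.2639]
eef_rot: [-0.2, 0.98, -0.0, -0.0]
contact_force: [-0.2, 0.4, -1.3]
opening: 0.435
clock: 11.2
tool_pos: [0.464, -0.1347, 0.1822]
eef_rot: [-0.202, 0.979, 0.001, -0.001]
contact_force: [-0.2, 0.4, -0.6]
opening: 0.433
clock: 11.6
tool_pos: [0.4652, -0.1362, 0.1771]
eef_rot: [-0.201, 0.98, -0.0, 0.001]
contact_force: [0.3, -0.2, -2.0]
opening: 0.429
[ 0.46523069 -0.13620571  0.17705273] [ 0.2945006  -0.24911049 -2.03465755] [ 0.0010425  -0.02246642 -0.0222675 ]
```

```bash
python3 -m inch '[[0,0,-0.2,0,36],[0,0,-0.2,0,36],[0,0,-0.2,0,36],[0,0,0,0,36]]'
python3 -m inch '[[0,0,-0.12,0,36],[0,0,-0.12,0,36],[0,0,0,0,36]]'
python3 -m inch '[[0,0,-0.12,0,36],[0,0,-0.08,0,36],[0,0,0,0,36]]'
```

```text
clock: 12.0
tool_pos: [0.4643, -0.1362, 0.1608]
eef_rot: [-0.201, 0.98, 0.0, -0.001]
contact_force: [-0.6, -1.4, -0.9]
opening: 0.435
clock: 12.3
tool_pos: [0.4646, -0.1362, 0.1552]
eef_rot: [-0.201, 0.98, 0.0, -0.0]
contact_force: [-0.9, -0.6, -1.5]
opening: 0.433
clock: 12.6
tool_pos: [0.4646, -0.136, 0.1502]
eef_rot: [-0.201, 0.98, 0.0, -0.0]
contact_force: [0.6, 0.3, -1.9]
opening: 0.433
```

```bash
for i in 1; do python3 -m inch '[[0,0,-0.08,0,36],[0,0,0,0,36],[0,0,0,0,36]]'; done
python3 -m inch '[[0,0,-0.08,0,36],[0,0,0,0,36],[0,0,0,0,36]]'
python3 -m inch '[[0,0,-0.06,0,36],[0,0,0,0,36],[0,0,0,0,36]]'
```

```text
clock: 12.9
tool_pos: [0.4647, -0.136, 0.1484]
eef_rot: [-0.201, 0.98, 0.0, -0.0]
contact_force: [-0.4, 1.8, -1.9]
opening: 0.432
clock: 13.2
tool_pos: [0.4647, -0.136, 0.1464]
eef_rot: [-0.201, 0.98, 0.0, -0.0]
contact_force: [-0.0, 1.1, -2.9]
opening: 0.437
clock: 13.5
tool_pos: [0.4647, -0.1361, 0.1449]
eef_rot: [-0.201, 0.98, 0.0, -0.0]
contact_force: [-0.9, 1.6, -2.7]
opening: 0.43
```

```bash
python3 -m inch '[[0,0,-0.06,0,36],[0,0,0,0,36],[0,0,0,0,36]]'
python3 -m inch '[[0,0,-0.06,0,36],[0,0,0,0,36],[0,0,0,0,36]]'
```

```text
clock: 13.8
tool_pos: [0.4647, -0.1361, 0.1434]
eef_rot: [-0.201, 0.98, 0.0, -0.0]
contact_force: [-0.6, 2.2, -2.5]
opening: 0.435
clock: 14.1
tool_pos: [0.4647, -0.1361, 0.1419]
eef_rot: [-0.201, 0.98, 0.0, -0.0]
contact_force: [-0.3, 2.7, -1.6]
opening: 0.435
```

```bash
python3 -m inch '[[0,0,-0.04,0,36],[0,0,0,0,36],[0,0,0,0,36]]'; python3 -m inch '[[0,0,0,0,36],[0,0,0,0,36]]'
```

```text
clock: 14.4
tool_pos: [0.4647, -0.1361, 0.1409]
eef_rot: [-0.201, 0.98, 0.0, -0.0]
contact_force: [-2.2, 3.2, -1.3]
opening: 0.433
clock: 14.6
tool_pos: [0.4647, -0.1362, 0.141]
eef_rot: [-0.201, 0.98, 0.0, -0.0]
contact_force: [-1.7, 2.0, -0.5]
opening: 0.435
```

```bash
python3 -m inch '[[-0.01,0.03,0,0,36],[0,0,0,0,36],[0,0,0,0,36]]'; python3 -m inch '[[0,0,-0.04,0,36],[0,0,0,0,36],[0,0,0,0,36]]'
```

```text
clock: 14.9
tool_pos: [0.4647, -0.1359, 0.141]
eef_rot: [-0.201, 0.98, -0.0, 0.0]
contact_force: [0.0, 0.6, -2.5]
opening: 0.431
clock: 15.2
tool_pos: [0.4648, -0.1358, 0.1401]
eef_rot: [-0.201, 0.98, -0.0, 0.0]
contact_force: [-0.1, 0.6, -0.8]
opening: 0.432
```

```bash
python3 -m inch '[[0,0,-0.04,0,36],[0,0,0,0,36],[0,0,0,0,36]]'
```

```text
clock: 15.5
tool_pos: [0.4648, -0.1358, 0.1391]
eef_rot: [-0.201, 0.98, -0.0, 0.0]
contact_force: [0.3, -1.0, 0.8]
opening: 0.433
```

```bash
python3 -m inch '[[0,0,-0.04,0,36],[0,0,0,0,36],[0,0,0,0,36]]'; python3 -m inch '[[0,0,-0.02,0,36],[0,0,0,0,36],[0,0,0,0,36]]';python3 -m inch '[[0,0,0,0,36]]'
```

```text
clock: 15.8
tool_pos: [0.4648, -0.1357, 0.1381]
eef_rot: [-0.201, 0.98, -0.0, 0.0]
contact_force: [0.1, -0.3, 1.7]
opening: 0.429
clock: 16.1
tool_pos: [0.4648, -0.1357, 0.1376]
eef_rot: [-0.201, 0.98, -0.0, 0.0]
contact_force: [0.1, -2.4, 3.6]
opening: 0.433
clock: 16.2
tool_pos: [0.4648, -0.1357, 0.1376]
eef_rot: [-0.201, 0.98, -0.0, 0.0]
contact_force: [0.3, -1.9, 2.7]
opening: 0.433
```

```bash
python3 -m inch '[[0,-0.01,-0.02,0,36],[0,0,0,0,36],[0,0,0,0,36]]'; python3 -m inch '[[0,0,0,0,36]]';python3 -m inch '[[0,0,-0.02,0,36],[0,0,0,0,36],[0,0,0,0,36]]'; python3 -m inch '[[0,0,0,0,36]]'
```

```text
clock: 16.5
tool_pos: [0.4647, -0.1357, 0.137]
eef_rot: [-0.201, 0.98, -0.0, 0.0]
contact_force: [0.5, -2.3, 3.8]
opening: 0.432
clock: 16.6
tool_pos: [0.4647, -0.1357, 0.137]
eef_rot: [-0.201, 0.98, -0.0, 0.0]
contact_force: [0.5, -1.4, 3.7]
opening: 0.435
clock: 16.9
tool_pos: [0.4647, -0.1357, 0.1365]
eef_rot: [-0.201, 0.98, -0.0, 0.0]
contact_force: [1.1, -2.2, 3.9]
opening: 0.433
clock: 17.0
tool_pos: [0.4647, -0.1357, 0.1365]
eef_rot: [-0.201, 0.98, 0.0, 0.0]
contact_force: [-0.4, -1.5, 4.3]
opening: 0.436
```

```bash
python3 -m inch '[[0,-0.02,-0.03,0,36],[0,0,0,0,36],[0,0,0,0,36]]'; python3 -m inch '[[0,0,0,0,36]]';python3 -m inch '[[0,0,0,0,36]]'
```

```text
clock: 17.3
tool_pos: [0.4647, -0.1358, 0.1358]
eef_rot: [-0.201, 0.98, 0.0, 0.0]
contact_force: [0.4, -1.7, 6.2]
opening: 0.431
clock: 17.4
tool_pos: [0.4647, -0.1358, 0.1358]
eef_rot: [-0.201, 0.979, 0.0, 0.0]
contact_force: [0.3, -0.6, 6.3]
opening: 0.433
clock: 17.5
tool_pos: [0.4647, -0.1358, 0.1358]
eef_rot: [-0.201, 0.979, 0.0, 0.0]
contact_force: [0.1, -0.7, 5.0]
opening: 0.432
```

The net seal load is about 7.5 N with a small side force. I let the paddle out gradually, following it with the hand.

```bash
python3 -m inch '[[0,0,0,0,38.5],[-0.01,0.03,0,0,40],[-0.01,0.03,0,0,41.5],[-0.01,0.03,0,0,43],[-0.02,0.03,0,0,45]]'; python3 -m inch '[[0,0,0,0,47],[0,0,0,0,49],[0,0,0,0,52],[0,0,0,0,56],[0,0,0,0,60]]'
python3 -m inch '[[0,0,0,0,70],[0,0,0,0,80],[0,0,0,0,88],[0,0,0,0,88]]'
python3 wn.py
```

```text
clock: 18.0
tool_pos: [0.4636, -0.1334, 0.1358]
eef_rot: [-0.201, 0.98, -0.0, 0.0]
contact_force: [1.8, -2.4, 4.6]
opening: 0.51
clock: 18.5
tool_pos: [0.4631, -0.133, 0.1356]
eef_rot: [-0.201, 0.98, 0.0, -0.0]
contact_force: [-0.7, -0.3, 0.2]
opening: 0.676
clock: 18.9
tool_pos: [0.4633, -0.1332, 0.1357]
eef_rot: [-0.201, 0.98, 0.0, -0.0]
contact_force: [0.1, 0.1, -0.5]
opening: 0.997
18.95 [ 0.4633 -0.1332  0.1358] [-0.2 -0.5 -1. ] [ 0.06  0.02 -0.03] 87.97127321812758
wrist 3906 [ 0.4637 -0.1382  0.1772] [array([ 461.3, -138.1]), array([28.5, 22. ]), np.float64(24.1)]
 spigot wrist 2674 [ 0.4545 -0.1369  0.1006] [ 462.1 -134.8] 22.8 [0.1043 0.1097 0.1115] [array([ 459. , -135.4]), array([29.2, 44.8]), np.float64(14.7)]
scene 92 [ 0.4606 -0.1423  0.1759] [array([ 460.1, -140.7]), array([23.2, 21. ]), np.float64(23.9)]
 spigot scene 286 [ 0.4581 -0.1408  0.099 ] [ 466.1 -135.5] 22.7 [0.0986 0.1097 0.1112] [array([ 461.2, -137.6]), array([32.8, 44.4]), np.float64(27.4)]
```

```bash
python3 -m inch '[[0,0,0.2,0,88],[0,0,0.4,0,88],[0,0,0.8,0,88],[0,0,0.9,0,88],[0,0,0.9,0,88]]'; python3 -m inch '[[0,0,0.9,0,88],[0,0,0.7,0,88],[0,0,0.3,0,88],[0,0,0,0,88],[0,0,0,0,88]]'
python3 -m inch '[[0,0,0,0,88],[0,0,0,0,88],[0,0,0,0,88]]'
python3 - <<'E'
from h import *
s=r.snapshot("wrist");st=r.get_state();print(st["clock"],st["tool_pos"],st["contact_force"])
p=pts(s);q=p.reshape(-1,3);n=np.hypot(q[:,0]-.465,q[:,1]+.137)<.04
m=q[n&(q[:,2]>.165)&(q[:,2]<.19)];print("top",len(m),np.percentile(m[:,2],[10,50,90]),np.median(m,0),[np.round(a,1) for a in cv2.minAreaRect((m[:,:2]*1000).astype(np.float32))])
c=np.array(cv2.minAreaRect((m[:,:2]*1000).astype(np.float32))[0])/1000
u=np.array([-.395,.919]);m=q[n&(q[:,2]>.120)&(q[:,2]<.148)];d=(m[:,:2]-c)@u
print("paddle along u, max mm (release 27 at grip):",np.percentile(d,[90,97,99,100])*1000)
for z in np.arange(.122,.148,.004):
    k=abs(m[:,2]-z)<.002; print(round(z,3),k.sum(),(d[k].max()*1000).round(1) if k.any() else '')
cv2.imwrite("pics/end.png",cv2.resize(s["pixels"][150:350,200:460],(780,600))[...,::-1])
E
```

```text
clock: 19.55
tool_pos: [0.4632, -0.1331, 0.2173]
eef_rot: [-0.201, 0.98, 0.0, 0.0]
contact_force: [0.2, -0.3, -1.1]
opening: 1.001
clock: 20.05
tool_pos: [0.4629, -0.1333, 0.2629]
eef_rot: [-0.201, 0.98, 0.0, -0.0]
contact_force: [-0.3, -0.4, -0.1]
opening: 0.998
clock: 20.35
tool_pos: [0.463, -0.1331, 0.2627]
eef_rot: [-0.201, 0.98, 0.0, -0.001]
contact_force: [0.7, -0.3, 0.9]
opening: 1.002
20.4 [ 0.46311178 -0.13309727  0.26278222] [1.05702692 0.36378277 0.9335849 ]
top 1786 [0.1760781  0.17733817 0.17831272] [ 0.46365065 -0.13654295  0.17733817] [array([ 464.8, -136.3]), array([35.7, 22. ]), np.float64(23.6)]
paddle along u, max mm (release 27 at grip): [27.39853233 28.91984669 29.14356319 29.31497364]
0.122 50 20.5
0.126 45 22.5
0.13 76 24.8
0.134 65 26.7
0.138 53 28.0
0.142 142 29.3
0.146 211 28.9
```

View pics/end.png

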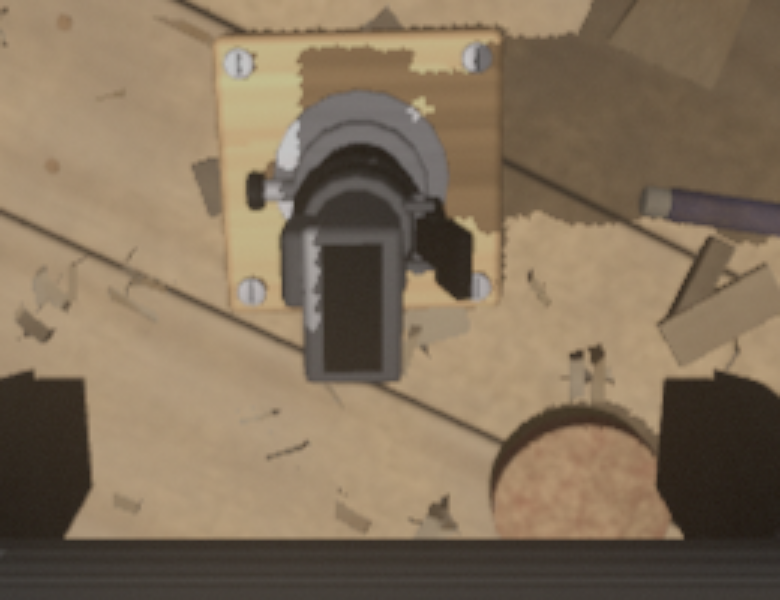

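Nozzle upright on the stand with its paddle sprung out at (440,255). I compare the paddle reach with the latched picture taken on the port.

Run:
```python
from h import *
def f(s,c0,zt):
    q=pts(s).reshape(-1,3);n=np.hypot(q[:,0]-c0[0],q[:,1]-c0[1])<.04
    rc=cv2.minAreaRect((q[n&(abs(q[:,2]-zt)<.01)][:,:2]*1000).astype(np.float32));c=np.array(rc[0])/1000
    m=q[n&(q[:,2]>zt-.046)&(q[:,2]<zt-.032)];d=(m[:,:2]-c)@np.array([-.395,.919]);print(len(m),d.min()*1000,np.percentile(d,[97,99,100])*1000)
f(np.load("w1.npz"),(.48,.21),.1867)
s=r.snapshot("wrist");f(s,(.465,-.137),.1773)
# bystanders: change vs start in the top view
t=r.snapshot("top");b=np.load("top0.npz")["pixels"]
for nm,u,v in(("tape",284,178),("bowl",453,248),("pliers",460,300),("marker",285,297),("tin",286,237)):
    w=(slice(v-25,v+25),slice(u-25,u+25));print(nm,cv2.phaseCorrelate(cv2.cvtColor(b[w],7).astype(float),cv2.cvtColor(t["pixels"][w],7).astype(float)))
```

```text
356 -18.4428543973421 [29.02213255 29.07842759 29.12718103]
329 -18.32849621861694 [29.06990526 29.20939819 29.35752637]
tape ((-0.024401241883719393, -0.01315060797587364), 1.0048110754444393)
bowl ((0.17375173531533505, -0.029681258197889804), 0.9083353080654973)
pliers ((-0.13593719716728359, -0.2187274197055551), 0.4438234253861977)
marker ((-0.11912638190141323, 0.1835712134889924), 0.5384641304181157)
tin ((0.008980177657452515, 0.009387462563015703), 1.0000504473327023)
```

The paddle reaches as far out as it did when latched on the port (29.2 against 29.1 mm), so the clip is closed. The bystanders haven't moved.

```bash
python3 -c "
from plant import r
print(r.finish_job(), r.get_state()['clock'])"
```

```text
the job is handed in; nothing more can be done
the job is handed in; nothing more can be done
```

The nozzle is off the suction port and standing latched and upright on the parking stand. I handed the job in at about 20 s of the 56 s, and no verdict was reported.

- **Taking it off:** I squeezed the paddle fully in, to 38 mm across the fingers. I then pulled the nozzle straight up; in the readings after each lift the wrist force stayed at 2 N or less.
- **Parking it:** I felt for the seal and met it at a tool height of about 140 mm. I pressed to about 7.5 N, let the paddle out gradually, opened the gripper and backed off upwards.
- **Last checks:**
  - The nozzle top is level at about 177 mm. That puts the lip roughly 46 mm above the lock ring, within the stated 28–52 mm.
  - Its axis is within about 1 mm of where I measured the spigot.
  - The paddle reaches 29.2 mm from the axis, against 29.1 mm when it was latched on the port.
  - The bystanders show less than 1 px of movement in the top view.
- **Disagreements:** The cameras differed by 2–3 mm in y. I settled the position from where the fingers touched and from the side forces. I inferred the latch from the paddle position and the nozzle's height, not from a tug test.

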